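# Click the range thumbwheel to red and start the test

### The arm

A 6-joint arm with a two-finger parallel gripper is mounted at the origin on a cart in front of the work surface, level with it; the furniture and walls round the work are solid. World frame = base frame: x ahead of the robot, y to its left, z up, the work surface at z = 0. Lengths are in mm, angles in rad, forces in N, time in s.
With the tool pointing down it reaches from about 250 to 800 mm from the base axis. Payload 3.9 kg.
Tool frame: the origin (TCP) lies on the front face of the gripper's body, between the roots of the fingers; the fingertips stand 73 mm ahead of it and the grasp point (between the pads) lies 54 mm ahead of it; z points along the fingers, y is the line along which they close (so a half turn about z gives the same grasp; the last joint's range is limited). The gripper opens to 85 mm and grips with 20 to 120 N. Pads are 22 mm wide; open, the fingers measure 114 mm over their backs; the gripper's body (76 mm by 85 mm) begins 54 mm behind the grasp point. The pads swing forward as they close: fully open they stand 13 mm farther back than shut.
Start: joints at [1.201, 0.26, -0.138, 1.173, 0, 1.571], TCP at [189.745, 489.502, 303.904] pointing down, gripper open.
Joint ranges: [-2.78, 2.78], [-0.83, 1.72], [-1.28, 1.37], [-1.9, 2.12], [-1.57, 1.48], [-3.14, 3.14]. Speed limits (rad/s): [2.57, 2.57, 3.14, 3.14, 3.14, 3.14].

### API

Orientations are given as [roll, pitch, yaw] about the fixed x, y, z axes, in that order (R = Rz(yaw) Ry(pitch) Rx(roll)).
In Python, from plant import telemetry, vision, order gives the robot as it stands. The module is installed in compiled form; this text tells all that it offers.
- The arm moves only by the tool send_rows, never from a script. Its argument "plan" is a list of rows, each a list of 5 numbers: the finger opening in mm, from 0 to 85.4, then the shift along the world's x, y, z in mm, then the turn about the world's z in degrees. In form: [[jaw, tx, ty, tz, roll], ...]. A call has 1 to 8 rows; each row is the pose to reach, as a shift and turn from the pose commanded when the call began; what a row does not reach only later rows make up. A row lasts 1/10 s, in which the tool goes at most 50 mm and 8.59 degrees, less where a joint would pass 70% of its speed; a pose out of reach is approached as far as the arm can. A call with a gripper value outside its range is refused whole. The fingers move at their own pace and stop on an object; "force" is the grip in N (left out, the last holds). Time passes only in rows, so rows that repeat a pose let the fingers close. It gives the time, the measured TCP pose, the force, the opening and the grip force at its end, in the units of the state.
- telemetry.state(): the state, without advancing time (a new reading comes with each control period).
- vision.capture(name): name is "side" or "top" or "wrist"; returns a dict with "frame" (384x512x3 uint8, blue, green, red), "intrinsics" (3x3 intrinsics, pixels), "distortion" ([k1, k2, p1, p2, k3] as OpenCV has them; the pictures are not rectified), "R" (3x3) and "t" (3): a world point X has camera coordinates R X + t; the wrist camera has in their place "T_tool_cam" (4x4, takes a point from camera to tool coordinates, whose origin is the TCP and whose axes are the flange's). Camera axes: x right, y down, z forward; pixel columns grow to the right and rows downward; lengths in mm; the calibration is good to about 2 mm. A picture is of the moment at which its call begins: read the wrist's pose just before it. There is no depth.
- order.sign_off(): hands the job in; it is judged then, once.
The state is a dict: "t": time; "qpos": joint angles; "dq": joint speeds; "joint_torque": joint torques, N m; "ee_pos": TCP position; "ee_rot": TCP orientation; "force": force on the tool from outside, world axes, zero at the start; "moment": the same for the moment, N m; "width": finger opening in mm; "gripper_force": force on a finger pad.
Only numpy, scipy, OpenCV 4.12 (cv2) and the standard library are available. Lean on these libraries where they do the work, as an engineer would, in place of code of your own. Each camera call takes 0.05 s, during which the arm holds its last target. There are 200 camera calls.

### The job

On the blue test box, flick the top of the coloured thumbwheel away from you with a fingertip, click by click, until the red tooth stands straight up, and do not go past it. Then press the green button fully down with a fingertip, let it come back up, and leave the hand clear. Touch lightly, pick nothing up, and leave the pliers, the battery cell and the tape where they are.

Things in the scene. Friction and masses are not known exactly. Their poses are not given: they have to be found in the camera images.
- selector_box: Blue test box fixed to the worktop, 120 (x) x 170 (y) x 50 (z) mm. Origin at the centre of its underside, z up; x points from the operator's side to the far side (the way the wheel's top is flicked), y to the left. Wheel left of the middle, green button right. Two terminal posts, 6 mm radius, stand 11 mm above the top at x = +46, y = -60 and -30 mm.
- range_wheel (a joint): Thumbwheel angle (rad), growing as its top moves to the far side. Clicks to rest at multiples of 1.047 (60 deg), one tooth straight up (rarely it starts balanced halfway). 0: red up (wanted). The upright tooth tells the clicks to go: yellow 1 (-1.047), blue 2 (-2.094), green 3 (-3.142), white 4 (-4.189); black: one too far (+1.047). Starts 2 to 4 clicks before red. End stops at -4.8 and +1.5.
- wheel_axis (a point): Middle of the wheel, 52 mm above the worktop; it turns about the box's y. Grey drum of 28 mm radius, 20 mm wide, with six flat radial teeth 60 deg apart, 6 mm thick, 18 mm wide, tips at 42 mm radius; the lower half is hidden in the box. Metal cheeks 11 mm above this point stand 12.5 to 18.5 mm to either side.
- standing_tip (a point): Fixed point of the box: middle of the tip of whichever tooth is straight up, 42 mm above wheel_axis. The neighbours' tips are then 36 mm before and behind it and 21 mm lower. Pushing takes up to 4 N at the tip; a tooth pushed a little more than 30 deg over goes on to the next click by itself once nothing blocks it (it snaps to the nearest rest).
- test_button (a joint): Travel of the green push button (m): 0 up, 0.006 fully pressed. A spring brings it back; fully down takes 5 N.
- test_button_top (a point): Middle of the top face of the green button, a disc of 12 mm radius in a black housing, moved straight down to press it (the point moves with it).
- side_cutter: Bystander: red-handled cutting pliers, 130 mm long, 54 mm wide, 11 mm thick, lying left of the box. Origin at the middle of the underside.
- cell: Bystander: black and copper battery cell, 14 mm across, 50 mm tall, standing on end right of the box. Origin at the middle of the underside.
- tape_black: Bystander: roll of black tape, 57 mm across, 19 mm high, lying flat right of the box beyond the cell. Origin at the middle of the underside.

How it is judged:
By the outcome, as a careful person would: the job done as asked, in the order asked, and still so for the second after the job is handed in, with the robot touching nothing.
It also fails if it takes over 51 s, if anything falls off the work surface, if the arm or the gripper's body presses on something with over 40 N, if the wrist force passes 120 N, or if a joint passes its speed limit or range.

## Working session

There is one attempt and no reset: what is moved stays moved. The work goes in short steps, Python scripts to look and compute and a tool call to move; the robot and the scene stay as the last step left them, time stands still between calls to the robot, and variables do not carry over. Pictures are saved under pics/ and viewed, at most 10 in all, crops included, and the job is handed in when it is done.

Besides the shell and the picture viewer there is one more tool, called after ">>>" as a command line: name --pt "numbers of a row" for each row, then --argument value for the rest. send_rows: Moves the arm, as the interface text tells. Its arguments: {"type":"object","properties":{"plan":{"type":"array"},"force":{"type":"number"}},"required":["plan"]}

```bash
mkdir -p pics; cat > h.py <<'E'
import numpy as np, cv2
from plant import telemetry, vision, order
def snap(n,f):
    c=vision.capture(n); cv2.imwrite(f'pics/{f}.png',c['frame'])
    np.savez(f'pics/{f}.npz',**{k:np.array(v) for k,v in c.items()}); return c
def load(f): return dict(np.load(f'pics/{f}.npz'))
def ray(c,px):
    u=cv2.undistortPoints(np.array([[px]],float),c['intrinsics'],c['distortion'])[0,0]
    R=np.array(c['R']);t=np.array(c['t']).ravel()
    return -R.T@t, R.T@np.array([u[0],u[1],1])
def onplane(c,px,z):
    o,d=ray(c,px); return o+d*(z-o[2])/d[2]
def tri(c1,p1,c2,p2):
    o1,d1=ray(c1,p1);o2,d2=ray(c2,p2)
    s=np.linalg.lstsq(np.c_[d1,-d2],o2-o1,rcond=None)[0]
    a=o1+s[0]*d1;b=o2+s[1]*d2
    return (a+b)/2,np.linalg.norm(a-b)
def proj(c,X):
    return cv2.projectPoints(np.array(X,float).reshape(-1,3),cv2.Rodrigues(np.array(c['R']))[0],np.array(c['t'],float),c['intrinsics'],c['distortion'])[0][:,0]
E
python3 - <<'E'
from h import *
a=snap('side','s0')['frame'];b=snap('top','t0')['frame']
cv2.imwrite('pics/st0.png',cv2.resize(np.vstack([a,b])[:, :],(400,600)) if 0 else np.hstack([cv2.resize(a,(400,300)),cv2.resize(b,(400,300))]))
s=telemetry.state();print(s['t'],s['ee_pos'],s['ee_rot'],s['width'],s['force'])
for n in('s0','t0'):
    c=load(n);print(n,-c['R'].T@c['t'].ravel(),c['R'][2])
E
```

```text
0.1 [189.57111945 489.04979402 303.14648237] [-3.13981487e+00 -3.69950488e-05  2.77177653e+00] 85.3865681364349 [ 0.43419254 -0.46203924  0.10173936]
s0 [ 201.96209656 -690.28042901  438.57114052] [ 0.45363163  0.77593228 -0.43834626]
t0 [448.92813527 -29.00163107 979.97137351] [ 0.17728253 -0.01101182 -0.98409839]
```

View pics/t0.png

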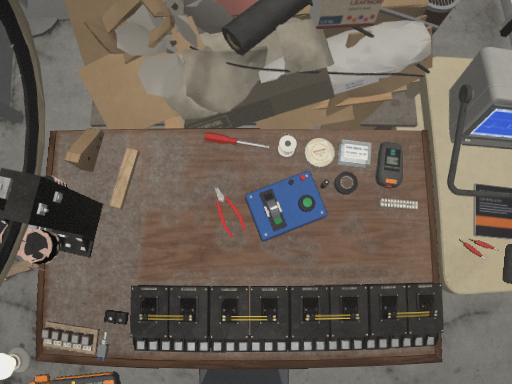

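View pics/s0.png

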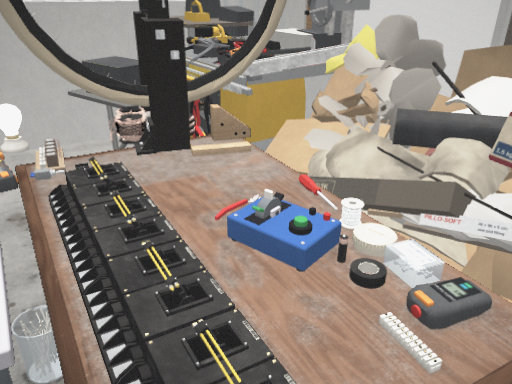

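The top view shows the box at about (287,205), with the wheel at (272,209) and the button at (307,203). The pliers are left of the box, the cell is at (325,183) and the tape at (346,182). I'll measure the box and zoom in on the wheel next.

```bash
python3 - <<'E'
from h import *
t=load('t0');s=load('s0')
def blob(c,lo,hi,box):
    x0,y0,x1,y1=box;h=cv2.cvtColor(c['frame'],cv2.COLOR_BGR2HSV);m=np.zeros(h.shape[:2],np.uint8)
    m[y0:y1,x0:x1]=cv2.inRange(h,lo,hi)[y0:y1,x0:x1];return m
# green button
P=[]
for c,b in((t,(292,190,325,220)),(s,(285,205,320,240))):
    m=blob(c,(45,90,50),(80,255,255),b);M=cv2.moments(m,True);P.append((M['m10']/M['m00'],M['m01']/M['m00']));print('green',P[-1],M['m00'])
print(tri(t,P[0],s,P[1]), [onplane(t,P[0],z) for z in(55,60)])
# box
m=blob(t,(100,120,40),(125,255,255),(235,165,335,245))
k=max(cv2.findContours(m,cv2.RETR_EXTERNAL,cv2.CHAIN_APPROX_NONE)[0],key=cv2.contourArea)
pts=np.array([onplane(t,tuple(p),50)[:2] for p in cv2.convexHull(k)[:,0]],np.float32)
r=cv2.minAreaRect(pts);print('rect z50',r);print(cv2.boxPoints(r))
a=cv2.resize(t['frame'][165:245,240:335],None,fx=6,fy=6,interpolation=cv2.INTER_CUBIC)
b=cv2.resize(s['frame'][180:270,220:350],None,fx=6,fy=6,interpolation=cv2.INTER_CUBIC)
cv2.imwrite('pics/ta.png',a);cv2.imwrite('pics/sa.png',b)
E
```

```text
green (306.8433734939759, 202.10843373493975) 83.0
green (300.38345864661653, 221.12781954887217) 133.0
(array([ 597.03663007, -159.33984692,   66.3324806 ]), np.float64(0.01970865404639839)) [array([ 598.88252298, -160.96166773,   55.        ]), array([ 598.07193363, -160.24834816,   60.        ])]
rect z50 ((593.3695678710938, -111.49056243896484), (117.71841430664062, 167.35992431640625), 21.083744049072266)
[[ 508.3483    -54.586044]
 [ 568.553    -210.74219 ]
 [ 678.39087  -168.39508 ]
 [ 618.18616   -12.238937]]
```

View pics/ta.png

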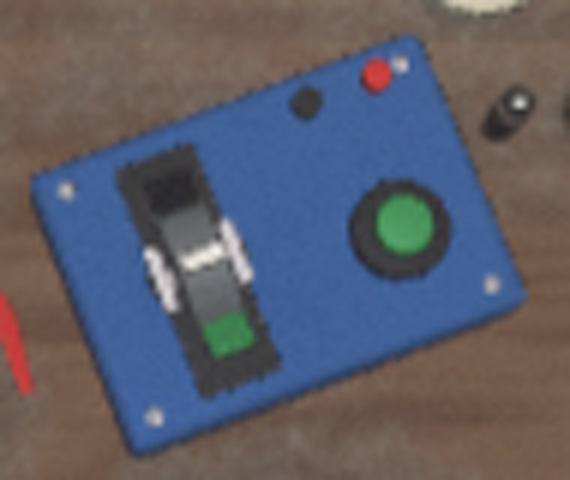

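View pics/sa.png

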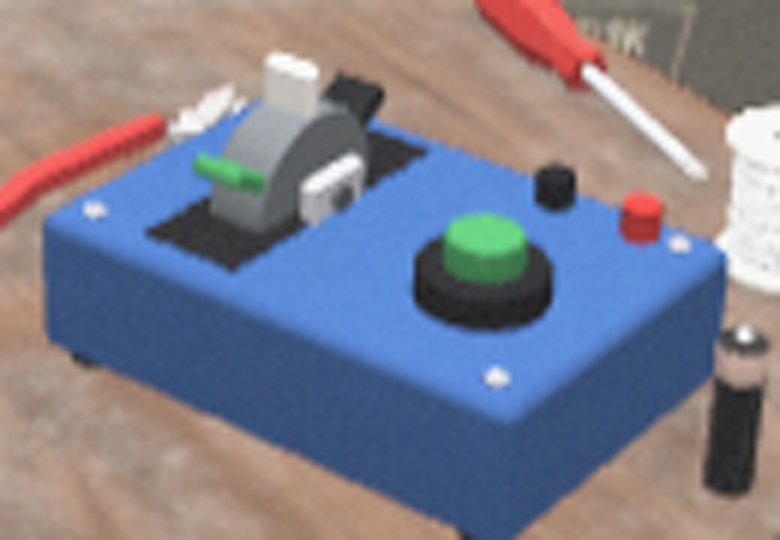

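White is upright, at ta (205,254) and sa (292,62), and green comes next from the operator's side, so there are 4 clicks to go. I'll locate the wheel now.

```bash
python3 - <<'E'
from h import *
t=load('t0');s=load('s0')
def f(p,o): return ((p[0]+.5)/6-.5+o[0],(p[1]+.5)/6-.5+o[1])
tip,e=tri(t,f((205,254),(240,165)),s,f((292,62),(220,180)));print('tip',tip,e, onplane(t,f((205,254),(240,165)),94))
a=np.deg2rad(21.1);R=np.array([[np.cos(a),-np.sin(a)],[np.sin(a),np.cos(a)]]);C=np.array([593.4,-111.5])
print('tip in box',R.T@(tip[:2]-C))
print('btn in box',R.T@(np.array([597.0,-159.3])-C))
# posts
for p in((306,103),(378,75)): print('post',R.T@(onplane(t,f(p,(240,165)),61)[:2]-C))
st=telemetry.state();tcp=st['ee_pos']
print('xdir',R[:,0],'shift tip', tip-tcp, 'yaw turn',21.1-np.rad2deg(st['ee_rot'][2]))
E
```

```text
tip [581.24867652 -79.74205572  94.83663292] 0.4234055606029406 [581.56441928 -79.88843776  94.        ]
tip in box [ 0.09613838 34.00312405]
btn in box [-13.8492147  -45.89116747]
post [ 46.01901639 -29.50399919]
post [ 46.26785293 -60.62617795]
xdir [0.93295353 0.35999681] shift tip [ 391.67755707 -568.79184973 -208.30984946] yaw turn -137.71109692830007
```

>>> send_rows --pt "0 190 -290 0 -68" --pt "0 190 -290 0 -68" --pt "0 190 -290 0 -68" --pt "0 190 -290 0 -68" --pt "0 190 -290 0 -68" --pt "0 190 -290 0 -68" --pt "0 190 -290 0 -68" --pt "0 190 -290 0 -68" --force 20

```text
t: 0.9
ee_pos: [382.0, 195.1, 303.7]
ee_rot: [3.141, 0.002, 1.571]
force: [-0.3, 1.1, -0.2]
width: -0.6
gripper_force: 0.0
```

>>> send_rows --pt "0 182.9 -286.5 -80 -69.7" --pt "0 182.9 -286.5 -80 -69.7" --pt "0 182.9 -286.5 -80 -69.7" --pt "0 182.9 -286.5 -80 -69.7" --pt "0 182.9 -286.5 -80 -69.7" --pt "0 182.9 -286.5 -80 -69.7" --pt "0 182.9 -286.5 -80 -69.7" --pt "0 182.9 -286.5 -80 -69.7"

```text
t: 1.7
ee_pos: [564.9, -91.7, 221.4]
ee_rot: [3.14, 0.001, 0.373]
force: [-0.2, 1.2, 0.4]
width: 0.0
gripper_force: 0.0
```

```bash
python3 - <<'E'
from h import *
s=telemetry.state();print({k:np.round(s[k],3) for k in('t','ee_pos','ee_rot','force','width','qpos')})
E
```

```text
{'t': np.float64(1.7), 'ee_pos': array([564.883, -91.748, 221.405]), 'ee_rot': array([3.14e+00, 1.00e-03, 3.73e-01]), 'force': array([-0.151,  1.152,  0.413]), 'width': np.float64(0.039), 'qpos': array([-1.600e-01,  3.860e-01, -1.750e-01,  1.011e+00, -2.000e-03,
        2.608e+00])}
```

```bash
python3 - <<'E'
from h import *
c=snap('side','s1');d=snap('top','t1')
s=telemetry.state();print({k:np.round(s[k],3) for k in('t','ee_pos','ee_rot','force')})
p=s['ee_pos']
for q in(p+[0,0,-73],):print('proj tip s,t',proj(c,q),proj(d,q))
a=cv2.resize(c['frame'][120:270,200:350],(560,560));b=d['frame'][160:260,230:330]
cv2.imwrite('pics/c1.png',a)
E
```

```text
{'t': np.float64(1.8), 'ee_pos': array([562.509, -88.28 , 222.517]), 'ee_rot': array([-3.14e+00,  2.00e-03,  3.83e-01]), 'force': array([-0.523, -0.054,  0.01 ])}
proj tip s,t [[262.29046913 164.9983534 ]] [[279.25936536 211.93251629]]
```

View pics/c1.png

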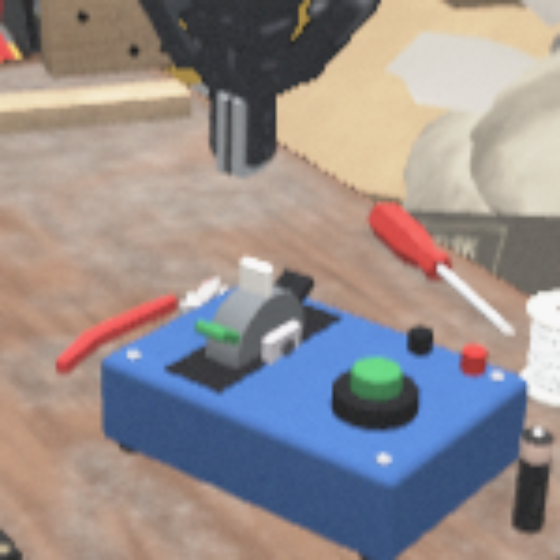

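The closed fingertips sit behind and above the wheel, at about (240,170) in the crop. That matches the projected tip, so the 73 mm tip length holds. Now for one trial click.

>>> send_rows --pt "0 0 0 -40 0" --pt "0 0 0 -69 0" --pt "0 0 0 -69 0" --pt "0 7.5 2.9 -69 0" --pt "0 14.9 5.8 -69 0" --pt "0 20.5 7.9 -69 0" --pt "0 26.1 10.1 -69 0" --pt "0 26.1 10.1 -69 0"

```text
t: 2.6
ee_pos: [591.6, -76.4, 156.6]
ee_rot: [3.14, -0.005, 0.386]
force: [0.6, 0.2, -0.4]
width: 0.2
gripper_force: 0.0
```

```bash
python3 - <<'E'
from h import *
c=snap('side','s2')
s=telemetry.state();print({k:np.round(s[k],3) for k in('t','ee_pos','ee_rot','force')})
cv2.imwrite('pics/c2.png',cv2.resize(c['frame'][150:270,210:350],(560,480)))
E
```

```text
{'t': np.float64(2.65), 'ee_pos': array([591.28 , -76.583, 156.554]), 'ee_rot': array([ 3.14 , -0.005,  0.386]), 'force': array([ 0.193, -0.616, -0.129])}
```

View pics/c2.png

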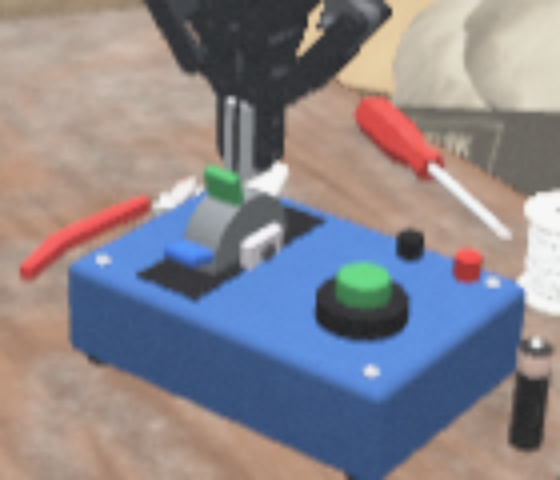

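The wheel is past halfway, with green leaning on the back of the finger at about (222,185). Lifting clear, going back and checking the rest position.

>>> send_rows --pt "0 0 0 32 0" --pt "0 0 0 32 0" --pt "0 -26.1 -10.1 32 0" --pt "0 -26.1 -10.1 32 0" --pt "0 -26.1 -10.1 32 0"

```text
t: 3.15
ee_pos: [563.0, -87.1, 187.5]
ee_rot: [3.141, -0.002, 0.385]
force: [0.6, -0.1, 0.1]
width: 0.0
gripper_force: 0.0
```

```bash
cat >> h.py <<'E'
def upright(f):
    c=snap('side',f);h=cv2.cvtColor(c['frame'],cv2.COLOR_BGR2HSV)
    for z in(92,86):
        u=np.round(proj(c,[581.3-2.8,-79.8-1.1,z])[0]).astype(int);print(u,'BGR',c['frame'][u[1]-1:u[1]+2,u[0]-1:u[0]+2].mean((0,1)).round())
    s=telemetry.state();print({k:np.round(s[k],3) for k in('t','ee_pos','ee_rot','force')})
E
python3 - <<'E'
from h import *
upright('s3')
E
```

```text
[267 192] BGR [ 87. 137.  70.]
[267 195] BGR [ 77. 120.  64.]
{'t': np.float64(3.2), 'ee_pos': array([563.528, -87.068, 187.471]), 'ee_rot': array([ 3.141e+00, -2.000e-03,  3.850e-01]), 'force': array([ 0.809, -0.159, -0.504])}
```

Green is upright. Second click:

>>> send_rows --pt "0 0 0 -32 0" --pt "0 0 0 -32 0" --pt "0 7.5 2.9 -32 0" --pt "0 14.9 5.8 -32 0" --pt "0 20.5 7.9 -32 0" --pt "0 26.1 10.1 -32 0" --pt "0 26.1 10.1 -32 0" --pt "0 26.1 10.1 0 0"

```text
t: 4.0
ee_pos: [587.8, -76.3, 184.3]
ee_rot: [-3.139, 0.004, 0.386]
force: [0.1, -0.3, -0.8]
width: 0.2
gripper_force: 0.0
```

>>> send_rows --pt "0 0 0 0 0" --pt "0 -26.1 -10.1 0 0" --pt "0 -26.1 -10.1 0 0" --pt "0 -26.1 -10.1 0 0"

```text
t: 4.4
ee_pos: [563.3, -87.1, 187.6]
ee_rot: [3.141, -0.002, 0.385]
force: [0.4, 0.4, -0.1]
width: -0.0
gripper_force: 0.0
```

```bash
python3 -c "
from h import *
upright('s4')"
```

```text
[267 192] BGR [181. 100.  61.]
[267 195] BGR [159.  89.  55.]
{'t': np.float64(4.45), 'ee_pos': array([563.743, -87.005, 187.515]), 'ee_rot': array([ 3.141e+00, -2.000e-03,  3.850e-01]), 'force': array([ 0.252,  0.311, -0.153])}
```

Blue is upright. Third click:

>>> send_rows --pt "0 0 0 -32 0" --pt "0 0 0 -32 0" --pt "0 7.5 2.9 -32 0" --pt "0 14.9 5.8 -32 0" --pt "0 20.5 7.9 -32 0" --pt "0 26.1 10.1 -32 0" --pt "0 26.1 10.1 -32 0" --pt "0 26.1 10.1 0 0"

```text
t: 5.25
ee_pos: [587.8, -76.3, 184.3]
ee_rot: [-3.139, 0.004, 0.386]
force: [-1.2, -0.7, -0.2]
width: -0.1
gripper_force: 0.0
```

>>> send_rows --pt "0 0 0 0 0" --pt "0 -26.1 -10.1 0 0" --pt "0 -26.1 -10.1 0 0" --pt "0 -26.1 -10.1 0 0"

```text
t: 5.65
ee_pos: [563.3, -87.1, 187.6]
ee_rot: [3.141, -0.002, 0.385]
force: [1.0, -0.4, 0.3]
width: 0.1
gripper_force: 0.0
```

```bash
python3 -c "
from h import *
upright('s5')"
```

```text
[267 192] BGR [ 93. 181. 205.]
[267 195] BGR [ 81. 159. 186.]
{'t': np.float64(5.7), 'ee_pos': array([563.723, -86.998, 187.517]), 'ee_rot': array([ 3.141e+00, -2.000e-03,  3.850e-01]), 'force': array([0.393, 0.362, 0.221])}
```

Yellow is upright. Last click:

>>> send_rows --pt "0 0 0 -32 0" --pt "0 0 0 -32 0" --pt "0 7.5 2.9 -32 0" --pt "0 14.9 5.8 -32 0" --pt "0 20.5 7.9 -32 0" --pt "0 26.1 10.1 -32 0" --pt "0 26.1 10.1 -32 0" --pt "0 26.1 10.1 0 0"

```text
t: 6.5
ee_pos: [587.8, -76.3, 184.3]
ee_rot: [-3.139, 0.004, 0.386]
force: [-1.4, -0.7, 0.8]
width: -0.2
gripper_force: 0.0
```

>>> send_rows --pt "0 0 0 20 0" --pt "0 0 0 20 0" --pt "0 0 0 20 0"

```text
t: 6.8
ee_pos: [590.0, -76.8, 207.9]
ee_rot: [3.14, -0.003, 0.385]
force: [0.3, -1.0, 0.1]
width: -0.0
gripper_force: 0.0
```

```bash
python3 -c "
from h import *
upright('s6')
cv2.imwrite('pics/c6.png',cv2.resize(load('s6')['frame'][150:270,210:350],(560,480)))"
```

```text
[267 192] BGR [ 58.  60. 180.]
[267 195] BGR [ 52.  54. 159.]
{'t': np.float64(6.85), 'ee_pos': array([589.108, -76.779, 206.883]), 'ee_rot': array([ 3.141e+00, -1.000e-03,  3.850e-01]), 'force': array([-0.809, -0.852, -0.552])}
```

View pics/c6.png

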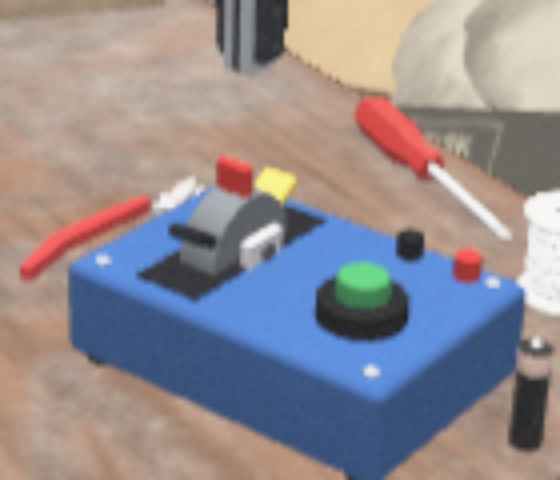

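Red is upright at (235,175) and yellow is just past it. Moving over the button and descending in steps.

>>> send_rows --pt "0 8.3 -83 0 0" --pt "0 8.3 -83 0 0" --pt "0 8.3 -83 0 0" --pt "0 8.3 -83 -40 0" --pt "0 8.3 -83 -60 0" --pt "0 8.3 -83 -62 0" --pt "0 8.3 -83 -62 0"

```text
t: 7.55
ee_pos: [595.9, -159.1, 144.2]
ee_rot: [-3.139, 0.003, 0.385]
force: [-1.2, 0.8, 1.6]
width: 0.1
gripper_force: 0.8
```

>>> send_rows --pt "0 0 0 -2 0" --pt "0 0 0 -4 0" --pt "0 0 0 -4 0"

```text
t: 7.85
ee_pos: [597.7, -159.7, 141.9]
ee_rot: [3.141, -0.002, 0.385]
force: [-1.1, 1.3, 2.7]
width: -0.1
gripper_force: 1.5
```

>>> send_rows --pt "0 0 0 -2 0" --pt "0 0 0 -2 0" --pt "0 0 0 -2 0"

```text
t: 8.15
ee_pos: [597.8, -159.7, 139.5]
ee_rot: [3.141, -0.002, 0.385]
force: [1.1, 1.9, 4.0]
width: 0.2
gripper_force: 2.2
```

```bash
python3 -c "
from h import *
upright('s7')
cv2.imwrite('pics/c7.png',cv2.resize(load('s7')['frame'][150:270,210:350],(560,480)))"
```

```text
[267 192] BGR [ 59.  61. 180.]
[267 195] BGR [ 51.  53. 158.]
{'t': np.float64(8.2), 'ee_pos': array([ 597.745, -159.749,  139.435]), 'ee_rot': array([ 3.141e+00, -2.000e-03,  3.850e-01]), 'force': array([0.799, 2.24 , 5.324])}
```

View pics/c7.png

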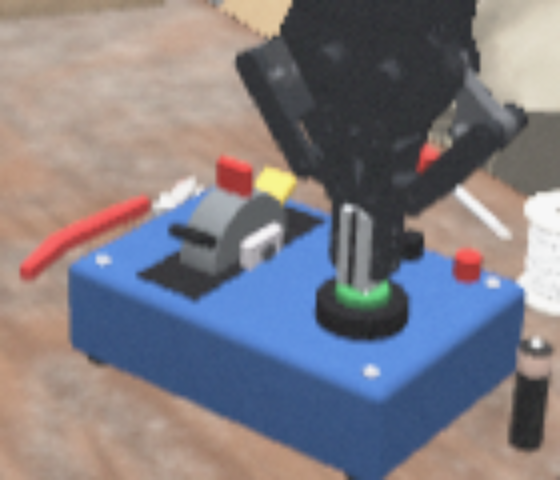

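The finger is centred on the button at (362,290), partly pressed at about 4.5 N. Continuing to the stop.

>>> send_rows --pt "0 0 0 -1 0" --pt "0 0 0 -1 0" --pt "0 0 0 -1 0"

```text
t: 8.5
ee_pos: [597.8, -159.8, 138.7]
ee_rot: [3.141, -0.002, 0.385]
force: [1.0, 1.3, 7.2]
width: 0.2
gripper_force: 3.5
```

>>> send_rows --pt "0 0 0 -1 0" --pt "0 0 0 -1 0" --pt "0 0 0 -1 0"

```text
t: 8.8
ee_pos: [597.8, -159.8, 138.6]
ee_rot: [3.141, -0.002, 0.385]
force: [-1.8, 1.9, 12.4]
width: -0.2
gripper_force: 5.9
```

The button is at a hard stop at 12 N with no further travel. Releasing and retreating.

>>> send_rows --pt "0 0 0 10 0" --pt "0 0 0 40 0" --pt "0 0 0 90 0" --pt "0 0 0 140 0" --pt "0 -60 0 150 0" --pt "0 -60 0 150 0" --pt "0 -60 0 150 0" --pt "0 -60 0 150 0"

```text
t: 9.6
ee_pos: [536.9, -160.1, 286.0]
ee_rot: [-3.141, 0.001, 0.385]
force: [0.3, 0.1, -1.3]
width: -0.1
gripper_force: 0.0
```

```bash
python3 -c "
from h import *
upright('s8')
cv2.imwrite('pics/c8.png',cv2.resize(load('s8')['frame'][150:300,210:410],(640,480)))"
```

```text
[267 192] BGR [ 59.  61. 181.]
[267 195] BGR [ 53.  55. 159.]
{'t': np.float64(9.65), 'ee_pos': array([ 537.311, -160.051,  285.808]), 'ee_rot': array([-3.141e+00,  1.000e-03,  3.850e-01]), 'force': array([0.479, 0.286, 0.19 ])}
```

View pics/c8.png

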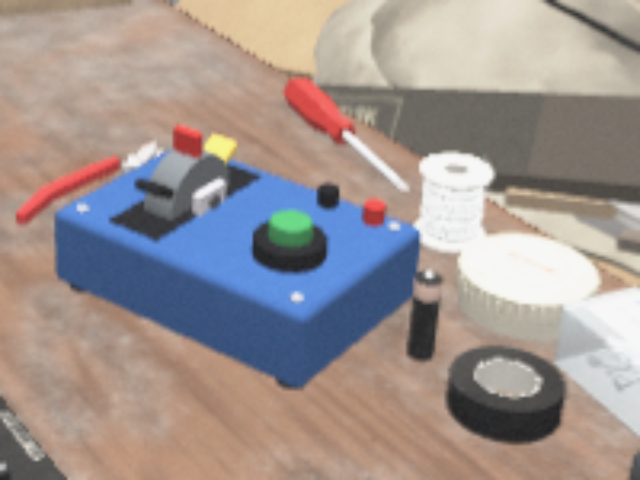

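Red is upright at (187,140), the button is back up at (290,228), the pliers, cell and tape are where they were, and the hand is clear.

```bash
python3 -c "
from plant import order
print(order.sign_off())"
```

```text
the job is handed in; nothing more can be done
None
```

The wheel was flicked four clicks, one at a time, to red upright; the green button was then pressed to its stop and came back up, and the job was handed in at about 9.7 s with the hand clear and the pliers, cell and tape undisturbed.

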